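# Stroke-test the piston dispensers and reject the blocked one

## Task

Test the three piston dispensers in the rack by pressing each plunger gently down through its stroke: the two sound ones must end fully home and stay seated in the rack. One is blocked: when you feel its resistance climb, stop, never putting more than 20 N on any plunger, then lift that dispenser out by its collar, stand it in the steel reject pot and let go. Leave the jars, beaker, bottle and spatula where they are.

Things in the scene. Friction and masses are not known exactly. Their poses are not given: they have to be found in the camera images.
- dispenser_a: One of three identical-looking white piston dispensers (0.12 kg), upright in the rack, in any order. Origin: centre of the flat foot; z up the barrel. Barrel 30 mm diameter, 100 mm tall, with a grip collar of 38 mm diameter from 81 to 99 mm above the foot: carry it by the collar, fingers coming down either side of the plunger (grip 10 to 25 N).
- thumb_a (a point): Centre of the top face of dispenser a's plunger: a flat grey thumb disc, 30 mm diameter, 6 mm thick, on a 10 mm rod. It is 139 mm above the dispenser's foot when drawn right out and 107 mm when home (disc just above the barrel's rim). Press it down from above with closed fingers.
- plunger_a (a joint): How far dispenser a's plunger is in (m): 0 drawn out, 0.032 fully home at a hard stop; starts at 0 to 0.006; stays where it is left. A sound one slides with a steady drag of 2 to 4 N. In exactly one of the three, unmarked, from somewhere in 0.010 to 0.016 on the resistance climbs about 4 N for each 2 mm, up to some 27 N: it will not go home within 20 N. It follows the finger; only force tells.
- dispenser_b: One of three identical-looking white piston dispensers (0.12 kg), upright in the rack, in any order. Origin: centre of the flat foot; z up the barrel. Barrel 30 mm diameter, 100 mm tall, with a grip collar of 38 mm diameter from 81 to 99 mm above the foot: carry it by the collar, fingers coming down either side of the plunger (grip 10 to 25 N).
- thumb_b (a point): Centre of the top face of dispenser b's plunger: a flat grey thumb disc, 30 mm diameter, 6 mm thick, on a 10 mm rod. It is 139 mm above the dispenser's foot when drawn right out and 107 mm when home (disc just above the barrel's rim). Press it down from above with closed fingers.
- plunger_b (a joint): How far dispenser b's plunger is in (m): 0 drawn out, 0.032 fully home at a hard stop; starts at 0 to 0.006; stays where it is left. A sound one slides with a steady drag of 2 to 4 N. In exactly one of the three, unmarked, from somewhere in 0.010 to 0.016 on the resistance climbs about 4 N for each 2 mm, up to some 27 N: it will not go home within 20 N. It follows the finger; only force tells.
- dispenser_c: One of three identical-looking white piston dispensers (0.12 kg), upright in the rack, in any order. Origin: centre of the flat foot; z up the barrel. Barrel 30 mm diameter, 100 mm tall, with a grip collar of 38 mm diameter from 81 to 99 mm above the foot: carry it by the collar, fingers coming down either side of the plunger (grip 10 to 25 N).
- thumb_c (a point): Centre of the top face of dispenser c's plunger: a flat grey thumb disc, 30 mm diameter, 6 mm thick, on a 10 mm rod. It is 139 mm above the dispenser's foot when drawn right out and 107 mm when home (disc just above the barrel's rim). Press it down from above with closed fingers.
- plunger_c (a joint): How far dispenser c's plunger is in (m): 0 drawn out, 0.032 fully home at a hard stop; starts at 0 to 0.006; stays where it is left. A sound one slides with a steady drag of 2 to 4 N. In exactly one of the three, unmarked, from somewhere in 0.010 to 0.016 on the resistance climbs about 4 N for each 2 mm, up to some 27 N: it will not go home within 20 N. It follows the finger; only force tells.
- rack: Fixed grey test rack, block 90 x 236 x 50 mm (x, y, z) with three blind holes in a row along its y axis, at y = -72, 0 and +72 mm, each 33 mm wide, 36 mm deep (floor 14 mm above the table). Origin: centre of its underside. Dispensers are lifted straight up out of it.
- pot: Fixed steel reject pot, open top, 70 mm outside and 62 mm inside at the rim, tapering to 48 mm inside at the floor, 50 mm tall, floor 5 mm thick. It stands left or right of the rack. Origin: centre of its underside.
- pot_in (a point): Centre of the reject pot's inner floor (5 mm above the table).
- beaker: Clear empty beaker, 84 mm across, 90 mm tall. Bystander; it stands on the other side of the rack from the reject pot. Origin under its centre.
- bottle: Amber bottle with white cap, 56 mm across, 130 mm tall. Bystander, origin under its centre.
- jar_1: Closed balm jar, 45 mm diameter, 39 mm tall, white cap. Bystander, origin under its centre.
- jar_2: Closed balm jar, 45 mm diameter, 39 mm tall, white cap. Bystander, origin under its centre.
- jar_3: Closed balm jar, 45 mm diameter, 39 mm tall, white cap. Bystander, origin under its centre.
- jar_4: Closed balm jar, 45 mm diameter, 39 mm tall, white cap. Bystander, origin under its centre.
- spatula: White spatula lying flat. Bystander, origin on its underside.
Mind the look-alikes: they are no part of the job. What is shaped like the dispenser_b but green is not meant.

How it is judged (in metres and radians):
At the end, for the whole second after the job is handed in: Two plungers in at least 29.5 of 32 mm, their dispensers standing in the rack; the blocked one pressed in 9.5 mm or more but not home, standing in the reject pot: foot within 22 mm of the floor's middle and 12 mm of its height, leaning under 0.4 rad; all at rest (((value of joint plunger_a between 0.0095 and 0.0295 m and horizontal distance between dispenser_a and pot_in below 0.022 m and z of dispenser_a in the frame of pot_in below 0.012 m and angle between dispenser_a's own z axis and vertical below 0.4 rad and linear speed of each of dispenser_a, dispenser_b, dispenser_c below 0.02 m/s and value of joint each of plunger_b, plunger_c above 0.0295 m and z of each of dispenser_b, dispenser_c in the frame of rack below 0.02 m and x of dispenser_b in the frame of rack between -0.01 and 0.01 m and y of dispenser_b in the frame of rack between -0.09 and 0.09 m and angle between each of dispenser_b, dispenser_c's own z axis and vertical below 0.15 rad and x of dispenser_c in the frame of rack between -0.01 and 0.01 m and y of dispenser_c in the frame of rack between -0.09 and 0.09 m) or (value of joint plunger_b between 0.0095 and 0.0295 m and horizontal distance between dispenser_b and pot_in below 0.022 m and z of dispenser_b in the frame of pot_in below 0.012 m and angle between dispenser_b's own z axis and vertical below 0.4 rad and linear speed of each of dispenser_b, dispenser_a, dispenser_c below 0.02 m/s and value of joint each of plunger_a, plunger_c above 0.0295 m and z of each of dispenser_a, dispenser_c in the frame of rack below 0.02 m and x of dispenser_a in the frame of rack between -0.01 and 0.01 m and y of dispenser_a in the frame of rack between -0.09 and 0.09 m and angle between each of dispenser_a, dispenser_c's own z axis and vertical below 0.15 rad and x of dispenser_c in the frame of rack between -0.01 and 0.01 m and y of dispenser_c in the frame of rack between -0.09 and 0.09 m) or (value of joint plunger_c between 0.0095 and 0.0295 m and horizontal distance between dispenser_c and pot_in below 0.022 m and z of dispenser_c in the frame of pot_in below 0.012 m and angle between dispenser_c's own z axis and vertical below 0.4 rad and linear speed of each of dispenser_c, dispenser_a, dispenser_b below 0.02 m/s and value of joint each of plunger_a, plunger_b above 0.0295 m and z of each of dispenser_a, dispenser_b in the frame of rack below 0.02 m and x of dispenser_a in the frame of rack between -0.01 and 0.01 m and y of dispenser_a in the frame of rack between -0.09 and 0.09 m and angle between each of dispenser_a, dispenser_b's own z axis and vertical below 0.15 rad and x of dispenser_b in the frame of rack between -0.01 and 0.01 m and y of dispenser_b in the frame of rack between -0.09 and 0.09 m))); the robot touches nothing.
It fails at once if a plunger pressed or squeezed with more than 22 N (contact force between any of the arm, the fingers and plunger_a above 22 N or contact force between any of the arm, the fingers and plunger_b above 22 N or contact force between any of the arm, the fingers and plunger_c above 22 N).
It fails at once if a jar, the beaker, bottle or spatula pushed more than 40 mm (distance of any of beaker, bottle, jar_1, jar_2, jar_3, jar_4, spatula from where it was at the start of the episode above 0.04 m).
It fails at once if a jar, the beaker or bottle knocked over (angle between any of beaker, bottle, jar_1, jar_2, jar_3, jar_4's own z axis and vertical above 0.5 rad).
It also fails if it takes over 72 s, if anything falls off the work surface, if the arm or the gripper's body presses on something with over 40 N, if the wrist force passes 120 N, or if a joint passes its speed limit or range.

## Robot

A 7-joint arm with a two-finger parallel gripper is mounted at the origin on the work surface. World frame = base frame: x ahead of the robot, y to its left, z up, the work surface at z = 0. Lengths are in mm, angles in rad, forces in N, time in s.
With the tool pointing down it reaches from about 400 to 875 mm from the base axis. Payload 4.4 kg.
Tool frame: the origin (TCP) lies between the finger pads; the fingertips stand 19 mm ahead of it and the grasp point (between the pads) is the TCP (tip_extent is the distance from the TCP to the fingertips, in mm); z points along the fingers, y is the line along which they close (so a half turn about z gives the same grasp; the last joint's range is limited). The gripper opens to 85 mm and grips with 20 to 120 N. Pads are 22 mm wide; open, the fingers measure 114 mm over their backs; the gripper's body (76 mm by 85 mm) begins 54 mm behind the grasp point. The pads swing forward as they close: fully open they stand 13 mm farther back than shut.
Start: joints at [-1.292, 0.628, 0.038, 1.517, -0.027, 0.996, -0.02], TCP at [219.683, 611.765, 250.313] pointing down, gripper open.
Joint ranges: [-3.06, 3.06], [-0.37, 2.12], [-1.25, 1.32], [0.18, 2.47], [-1.1, 4.24], [0.23, 1.98], [-2.94, 2.94]. Speed limits (rad/s): [2.57, 2.57, 3.14, 3.14, 3.14, 3.14, 3.14].

## Interface

Orientations are given as [roll, pitch, yaw] about the fixed x, y, z axes, in that order (R = Rz(yaw) Ry(pitch) Rx(roll)).
In Python, from plant import observe, capture, finish_job, outline_of, tip_extent gives the robot as it stands.
- The arm moves only by the tool jog_arm, never from a script. Its argument "commands" is a list of rows, each an object with "delta_pos": the shift along the tool's x, y, z in mm, a list of three; "twist": the turn, a rotation vector about the tool's x, y, z in degrees, a list of three; "hand": the opening, from 0 (shut) to 1 (fully open). In form: [{"delta_pos": [tx, ty, tz], "twist": [wx, wy, wz], "hand": hand}, ...]. A call has exactly 8 rows; each row is the pose to reach, as a shift and turn from the pose commanded when the call began, along the tool's axes at that moment; what a row does not reach only later rows make up. A row lasts 1/10 s, in which the tool goes at most 50 mm and 8.59 degrees, less where a joint would pass 70% of its speed; a pose out of reach is approached as far as the arm can. A call with a gripper value outside its range is refused whole. The fingers move at their own pace and stop on an object; "newtons" is the grip in N (left out, the last holds). Time passes only in rows, so rows that repeat a pose let the fingers close, or fill a call up. It gives the time, the measured TCP pose, the force, the opening and the grip force at its end, in the units of the state.
- observe(): the state, without advancing time (a new reading comes with each control period).
- capture(name): name is "scene" or "top" or "wrist"; returns a dict with "color" (480x640x3 uint8, red, green, blue), "K" (3x3 intrinsics, pixels), "R" (3x3) and "t" (3): a world point X has camera coordinates R X + t. Camera axes: x right, y down, z forward; pixel columns grow to the right and rows downward; lengths in mm; the calibration is good to about 2 mm. The wrist camera is an equidistant fisheye: a pixel r from the principal point sees the ray r / f radians off the axis. A picture is of the moment at which its call begins. There is no depth.
- finish_job(): hands the job in; it is judged then, once.
Trained networks look in the newest picture that a camera, given by its name, has taken for a name from the list of things; names that differ only in an ending like _2 or _b are one class to them, and where a whole thing is asked for, a point or a joint stands for the part that bears it (a point fixed in the world has none). Each returns a list of dicts, best first, with "confidence" (0 to 1); they miss things now and then, are a little off and sometimes report something else, mostly with a low value. They report only what shows in the picture. A call takes as long as a camera call. They do not tell look-alikes from the thing itself.
- outline_of(label, camera): "mask" (480x640 bool, what is visible of it) and "bbox" ([left, top, width, height] in pixels, round what is visible of it).
The state is a dict: "clock": time; "joint_pos": joint angles; "dq": joint speeds; "tau": joint torques, N m; "tcp_pos": TCP position; "tcp_rot": TCP orientation; "wrist_force": force on the tool from outside, world axes, zero at the start; "wrist_torque": the same for the moment, N m; "grip_width": opening from 0.0 (shut) to 1.0 (fully open); "grip_force": force on a finger pad.
Only numpy, scipy, OpenCV 4.12 (cv2) and the standard library are available. Lean on these libraries where they do the work, as an engineer would, in place of code of your own. Each camera call takes 0.05 s, during which the arm holds its last target. There are 200 camera calls.

## Working session

There is one attempt and no reset: what is moved stays moved. The work goes in short steps, Python scripts to look and compute and a tool call to move; the robot and the scene stay as the last step left them, time stands still between calls to the robot, and variables do not carry over. Pictures are saved under pics/ and viewed, at most 10 in all, crops included, and the job is handed in when it is done.

Besides the shell and the picture viewer there is one more tool, called after "Request:" as a command line: name --argument value ..., lists and objects as JSON in quotes. jog_arm: Moves the arm, as the interface text tells. Its arguments: {"type":"object","properties":{"commands":{"type":"array"},"newtons":{"type":"number"}},"required":["commands"]}

```bash
mkdir -p pics
python3 - <<'E'
from plant import *
import cv2,numpy as np
s=observe(); print({k:np.round(v,3).tolist() for k,v in s.items()}, tip_extent if not callable(tip_extent) else tip_extent())
ims=[]
for c in ["scene","top"]:
    d=capture(c); cv2.imwrite(f"pics/{c}0.png",d["color"][:,:,::-1]); print(c,d["K"].tolist(),d["R"].tolist(),d["t"].tolist())
    for l in ["dispenser_a","rack","pot","thumb_a"]:
        for o in outline_of(l,c)[:5]: print(l,round(o["confidence"],2),o["bbox"])
E
```

```text
{'clock': 0.0, 'joint_pos': [-1.292, 0.629, 0.038, 1.518, -0.027, 0.996, -0.02], 'dq': [-0.001, 0.0, -0.001, -0.001, -0.001, -0.002, -0.001], 'tau': [0.001, -56.339, 1.226, -19.345, 0.011, 0.01, -0.0], 'tcp_pos': [219.463, 611.189, 249.376], 'tcp_rot': [-3.14, 0.0, 2.797], 'wrist_force': [-0.349, -0.591, 0.499], 'wrist_torque': [-0.014, 0.037, 0.005], 'grip_force': 0.0, 'grip_width': 1.002} 19.0
scene [[575.5351338565963, 0.0, 322.4567769911853], [0.0, 575.5351338565963, 234.29435571995322], [0.0, 0.0, 1.0]] [[0.8763208293346774, 0.48171875853422413, -0.0029735081014394685], [0.4217846381805996, -0.7702441396839401, -0.4783530958166859], [-0.23272198664725316, 0.4179366016021958, -0.8781625555511708]] [-428.4642113441957, -244.9989703657537, 1250.4105433047416]
dispenser_a 0.97 [362.6, 170.3, 19.0, 40.6]
dispenser_a 0.93 [354.9, 205.7, 20.5, 38.7]
dispenser_a 0.84 [282.0, 167.8, 18.4, 52.9]
dispenser_a 0.8 [349.4, 244.0, 19.2, 38.1]
dispenser_a 0.3 [364.4, 168.1, 14.2, 18.3]
rack 0.7 [364.4, 169.8, 15.3, 16.8]
rack 0.59 [323.4, 180.8, 73.7, 132.1]
rack 0.22 [361.3, 205.3, 14.7, 19.3]
[... 269 characters left out ...]
47557940465], [0.0, 569.8313942584637, 238.79870146963182], [0.0, 0.0, 1.0]] [[-0.01331234274524778, -0.999843999889417, 0.011608506181446947], [-0.9855984030285415, 0.011163615632146672, -0.16873399667407524], [0.1685780812508619, -0.013687569950481825, -0.9855932634462496]] [-78.17230321855058, 560.5562923685062, 1174.774492730235]
dispenser_a 0.85 [285.6, 204.0, 23.3, 27.1]
dispenser_a 0.79 [284.4, 281.5, 19.5, 19.1]
dispenser_a 0.62 [321.5, 195.5, 16.7, 23.5]
rack 0.68 [242.4, 191.8, 113.7, 73.4]
pot 0.64 [140.1, 232.9, 38.5, 33.7]
thumb_a 0.72 [288.5, 209.8, 16.5, 9.7]
thumb_a 0.65 [284.4, 281.2, 15.7, 15.1]
thumb_a 0.55 [321.8, 195.5, 17.3, 15.5]
thumb_a 0.45 [253.5, 217.7, 15.6, 15.2]
```

View pics/scene0.png

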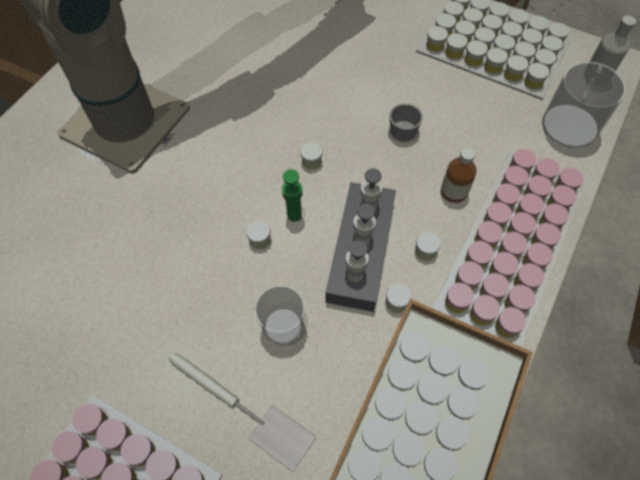

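View pics/top0.png

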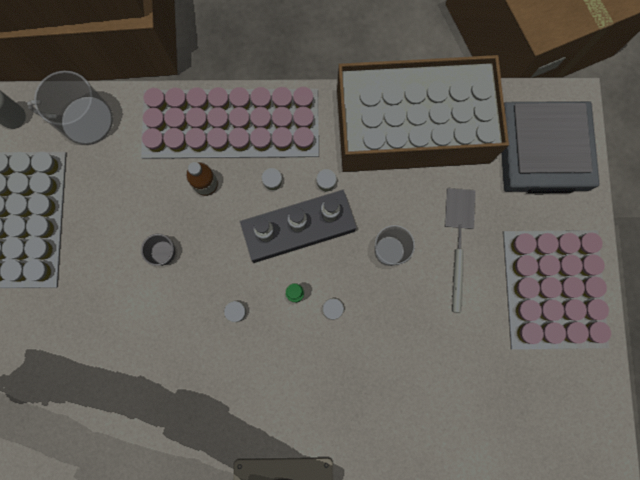

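The scene image shows three dispensers in the rack with thumbs near (372,178), (365,212) and (357,250), the pot at (405,122), and a green decoy at (292,200). The top image shows the rack centred near (298,226), the pot at (160,250), and the beaker at (393,246).

```bash
cat > h.py <<'E'
from plant import *
import cv2,numpy as np
from scipy.optimize import least_squares
def proj(d,X):
    c=np.atleast_2d(X)@d["R"].T+d["t"]; p=c@d["K"].T; return p[:,:2]/p[:,2:]
def ray(d,uv,z):
    v=d["R"].T@np.linalg.solve(d["K"],[uv[0],uv[1],1.]); o=-d["R"].T@d["t"]
    return o+v*(z-o[2])/v[2]
E
python3 - <<'E'
from h import *
D={c:capture(c) for c in["scene","top"]}
for c,(l,t,w,h) in {"scene":(320,90,110,225),"top":(130,180,235,95)}.items():
    k=2 if c=="scene" else 3
    cv2.imwrite(f"pics/crop_{c}.png",cv2.resize(D[c]["color"][t:t+h,l:l+w,::-1],None,fx=k+0.5 if k==2 else k,fy=k+.5 if k==2 else k,interpolation=cv2.INTER_CUBIC))
def hull(d,x,y,a):
    X=[[x+np.cos(a)*i-np.sin(a)*j,y+np.sin(a)*i+np.cos(a)*j,z] for i in(-45,45) for j in(-118,118) for z in(0,50)]
    return cv2.convexHull(proj(d,X).astype(np.float32))
from scipy.optimize import minimize
M={}
for c in D:
    o=[o for o in outline_of("rack",c) if o["bbox"][2]*o["bbox"][3]>4000][0]; M[c]=o["mask"]; print(c,o["confidence"],o["mask"].sum())
def cost(p):
    s=0
    for c in D:
        m=np.zeros((480*4,640*4),np.uint8); cv2.fillConvexPoly(m,np.round(hull(D[c],*p[:2],p[2]/100)*4+1.5).astype(np.int32),1)
        m=cv2.resize(m,(640,480),interpolation=cv2.INTER_NEAREST)>0
        # ignore where dispensers could be: only count mask outside & hull not in mask
        s+=1-(m&M[c]).sum()/(m|M[c]).sum()
    return s
g=ray(D["top"],(298,226),50); print("rack guess",g)
best=min((minimize(cost,[g[0],g[1],a],method="Nelder-Mead",options=dict(initial_simplex=[[g[0],g[1],a],[g[0]+15,g[1],a],[g[0],g[1]+15,a],[g[0],g[1],a+15]])) for a in(-20,0,20)),key=lambda r:r.fun)
print(best.x,best.fun)
for c in D:
    for o in outline_of("thumb_a",c)[:5]:
        ys,xs=np.nonzero(o["mask"]); print(c,"thumb",o["confidence"],xs.mean(),ys.mean(),ray(D[c],(xs.mean(),ys.mean()),150).round(1))
    for o in outline_of("pot",c)[:2]:
        ys,xs=np.nonzero(o["mask"]); print(c,"pot",o["confidence"],xs.mean(),ys.mean(),ray(D[c],(xs.mean(),ys.mean()),28).round(1))
E
```

```text
scene 0.73 4497Traceback (most recent call last):
  File "<stdin>", line 12, in <module>
IndexError: list index out of range
```

View pics/crop_top.png

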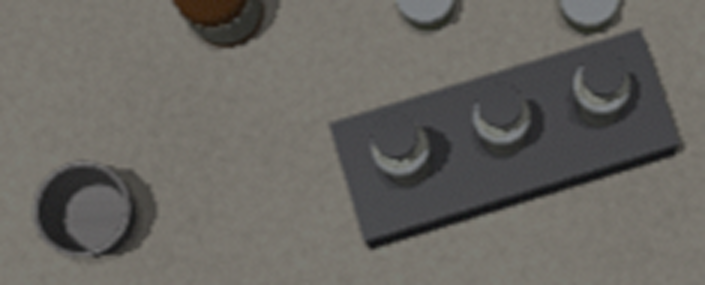

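View pics/crop_scene.png

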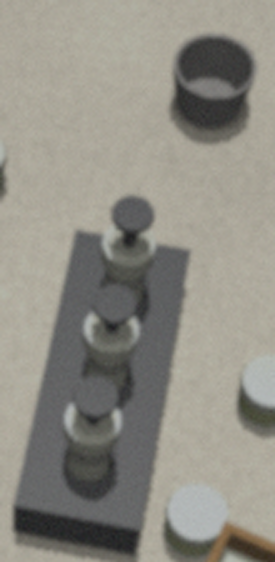

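The top crop gives the rack top corners (332,124), (640,30), (682,150), (366,236), thumb discs at (399,136), (503,108), (604,75), and pot rim centre (85,208). The scene crop gives thumbs at (133,214), (116,303), (95,396) and pot rim centre (214,67). I'll triangulate these.

Run:
```python
from h import *
T,S=capture("top"),capture("scene")
tp=lambda p:np.array([p[0]/3+130-.33,p[1]/3+180-.33]); sp=lambda p:np.array([p[0]/2.5+320-.3,p[1]/2.5+90-.3])
def tri(a,b):
    f=lambda X:np.r_[proj(T,X)[0]-a,proj(S,X)[0]-b]
    r=least_squares(f,[600,0,100.]); return r.x.round(1),r.fun.round(1)
for n,a,b in [("t1",(399,136),(133,214)),("t2",(503,108),(116,303)),("t3",(604,75),(95,396)),("pot",(85,208),(214,67))]: print(n,*tri(tp(a),sp(b)))
x=[]
for d,f,pts in((T,tp,[(332,124),(640,30),(682,150),(366,236)]),(S,sp,[(190,250),(137,521),(15,507),(77,232)])):
    P=np.array([ray(d,f(p),50) for p in pts]); print(P[:,:2].round(1).tolist(),P.mean(0).round(1))
    e=(P[1]-P[0]+P[2]-P[3]); print("yaw of -y axis",np.degrees(np.arctan2(e[0],-e[1])),[np.linalg.norm(P[i]-P[i-1]).round(1) for i in range(4)])
```

```text
t1 [571.   31.1 154.1] [-0.3 -0.4 -0.4  0.1]
t2 [591.2 -36.1 148.6] [-0.7 -0.9 -0.9  0.2]
t3 [ 611.6 -104.2  147.8] [-0.2 -0.2 -0.2  0.1]
pot [540.7 261.6  51.9] [ 0.   0.1  0.1 -0. ]
[[600.0, 87.9], [667.1, -134.4], [578.3, -162.8], [518.7, 62.9]] [591.  -36.6  50. ]
yaw of -y axis 15.783944634081836 [np.float64(85.0), np.float64(232.2), np.float64(93.3), np.float64(233.4)]
[[599.8, 90.5], [663.3, -129.6], [584.1, -161.0], [516.1, 63.5]] [590.8 -34.2  50. ]
yaw of -y axis 16.477197833339247 [np.float64(88.0), np.float64(229.0), np.float64(85.3), np.float64(234.6)]
```

Request:
jog_arm --commands '[{"delta_pos": [-33, -27, 0], "twist": [0, 0, 6.75], "hand": 0}, {"delta_pos": [-66, -54, 0], "twist": [0, 0, 13.5], "hand": 0}, {"delta_pos": [-100, -81, 0], "twist": [0, 0, 20.25], "hand": 0}, {"delta_pos": [-133, -108, 0], "twist": [0, 0, 27], "hand": 0}, {"delta_pos": [-167, -135, 0], "twist": [0, 0, 33.75], "hand": 0}, {"delta_pos": [-200, -162, 0], "twist": [0, 0, 40.5], "hand": 0}, {"delta_pos": [-233, -189, 0], "twist": [0, 0, 47.25], "hand": 0}, {"delta_pos": [-263, -213, 0], "twist": [0, 0, 54], "hand": 0}]'

```text
clock: 1.6
tcp_pos: [396.2, 320.5, 250.7]
tcp_rot: [3.141, -0.0, 1.849]
wrist_force: [-0.1, 0.4, -0.9]
grip_width: 0.001
grip_force: 0.0
```

Request:
jog_arm --commands '[{"delta_pos": [-44, 12, 5], "twist": [0, 0, 0], "hand": 0}, {"delta_pos": [-88, 24, 10], "twist": [0, 0, 0], "hand": 0}, {"delta_pos": [-132, 35, 15], "twist": [0, 0, 0], "hand": 0}, {"delta_pos": [-176, 47, 20], "twist": [0, 0, 0], "hand": 0}, {"delta_pos": [-220, 59, 25], "twist": [0, 0, 0], "hand": 0}, {"delta_pos": [-264, 71, 30], "twist": [0, 0, 0], "hand": 0}, {"delta_pos": [-308, 82, 35], "twist": [0, 0, 0], "hand": 0}, {"delta_pos": [-327, 88, 40], "twist": [0, 0, 0], "hand": 0}]'

```text
clock: 2.4
tcp_pos: [573.2, 27.6, 210.5]
tcp_rot: [3.14, 0.003, 1.849]
wrist_force: [-0.1, 0.9, 0.8]
grip_width: -0.001
grip_force: 0.0
```

Run:
```python
from h import *
d=capture("wrist"); cv2.imwrite("pics/w1.png",d["color"][:,:,::-1]); s=observe(); print(s["tcp_pos"],s["tcp_rot"],s["wrist_force"],d["K"].tolist(),d["R"].tolist(),d["t"].tolist())
for t in [(571,33,153),(591,-36,150),(611,-105,150),(541,261.6,50)]:
    c=d["R"]@np.array(t)+d["t"]; th=np.arctan2(np.hypot(*c[:2]),c[2]); u=c[:2]/np.hypot(*c[:2])*th*d["K"][0][0]+d["K"][:2,2]; print(t,u)
```

```text
[573.90106207  25.72960644 209.80264551] [3.1402807  0.00487965 1.84660596] [ 2.56957131 -1.22479576  0.01597721] [[371.64829954431775, 0.0, 321.9206494422283], [0.0, 371.64829954431775, 241.66701048809168], [0.0, 0.0, 1.0]] [[0.9618580078067435, 0.2735460714110101, 0.0013113480262046838], [0.2605536433053688, -0.9176122649491852, 0.30016583778825556], [0.08331249473123419, -0.28837523824078454, -0.9538861306210661]] [-558.7749176880511, -153.27210881303137, 301.70843960888266]
(571, 33, 153) [321.29558353 263.02014784]
(591, -36, 150) [321.97328589 370.4024815 ]
(611, -105, 150) [322.46917577 446.37995891]
(541, 261.6, 50) [364.15437404 -60.12732017]
```

View pics/w1.png

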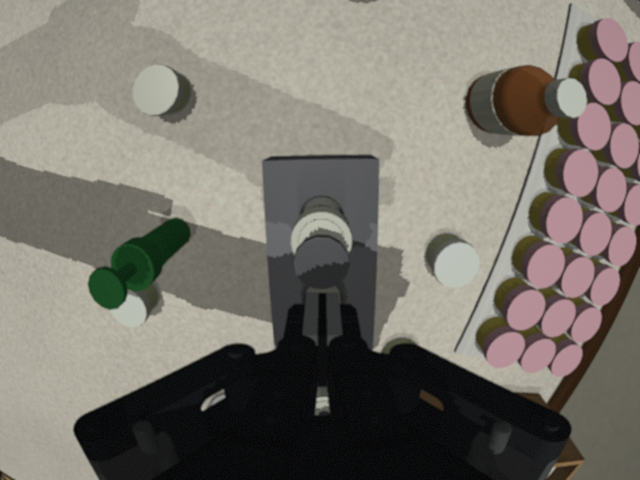

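The wrist view shows disc 1 at (322,263), exactly where the estimate projects. The rack is square to the gripper. I'll descend to just above the disc and let the arm settle.

Request:
jog_arm --commands '[{"delta_pos": [0, 0, 10], "twist": [0, 0, 0], "hand": 0}, {"delta_pos": [0, 0, 20], "twist": [0, 0, 0], "hand": 0}, {"delta_pos": [0, 0, 28], "twist": [0, 0, 0], "hand": 0}, {"delta_pos": [0, 0, 28], "twist": [0, 0, 0], "hand": 0}, {"delta_pos": [0, 0, 28], "twist": [0, 0, 0], "hand": 0}, {"delta_pos": [0, 0, 28], "twist": [0, 0, 0], "hand": 0}, {"delta_pos": [0, 0, 28], "twist": [0, 0, 0], "hand": 0}, {"delta_pos": [0, 0, 28], "twist": [0, 0, 0], "hand": 0}]'

```text
clock: 3.25
tcp_pos: [571.3, 33.2, 182.7]
tcp_rot: [3.141, 0.0, 1.854]
wrist_force: [0.1, 0.2, 0.1]
grip_width: -0.001
grip_force: 0.0
```

Request:
jog_arm --commands '[{"delta_pos": [0, 0, 4], "twist": [0, 0, 0], "hand": 0}, {"delta_pos": [0, 0, 8], "twist": [0, 0, 0], "hand": 0}, {"delta_pos": [0, 0, 10], "twist": [0, 0, 0], "hand": 0}, {"delta_pos": [0, 0, 12], "twist": [0, 0, 0], "hand": 0}, {"delta_pos": [0, 0, 14], "twist": [0, 0, 0], "hand": 0}, {"delta_pos": [0, 0, 16], "twist": [0, 0, 0], "hand": 0}, {"delta_pos": [0, 0, 18], "twist": [0, 0, 0], "hand": 0}, {"delta_pos": [0, 0, 20], "twist": [0, 0, 0], "hand": 0}]'

```text
clock: 4.05
tcp_pos: [571.2, 33.1, 162.2]
tcp_rot: [3.141, -0.0, 1.854]
wrist_force: [-0.6, -0.4, 2.3]
grip_width: 0.001
grip_force: 0.9
```

Request:
jog_arm --commands '[{"delta_pos": [0, 0, 0.6], "twist": [0, 0, 0], "hand": 0}, {"delta_pos": [0, 0, 1.2], "twist": [0, 0, 0], "hand": 0}, {"delta_pos": [0, 0, 1.8], "twist": [0, 0, 0], "hand": 0}, {"delta_pos": [0, 0, 2.4], "twist": [0, 0, 0], "hand": 0}, {"delta_pos": [0, 0, 3], "twist": [0, 0, 0], "hand": 0}, {"delta_pos": [0, 0, 3.6], "twist": [0, 0, 0], "hand": 0}, {"delta_pos": [0, 0, 4.2], "twist": [0, 0, 0], "hand": 0}, {"delta_pos": [0, 0, 5], "twist": [0, 0, 0], "hand": 0}]'

```text
clock: 4.85
tcp_pos: [571.2, 33.1, 157.3]
tcp_rot: [3.142, -0.0, 1.854]
wrist_force: [-0.9, 0.7, 1.3]
grip_width: -0.002
grip_force: 0.9
```

Request:
jog_arm --commands '[{"delta_pos": [0, 0, 0.6], "twist": [0, 0, 0], "hand": 0}, {"delta_pos": [0, 0, 1.2], "twist": [0, 0, 0], "hand": 0}, {"delta_pos": [0, 0, 1.8], "twist": [0, 0, 0], "hand": 0}, {"delta_pos": [0, 0, 2.4], "twist": [0, 0, 0], "hand": 0}, {"delta_pos": [0, 0, 3], "twist": [0, 0, 0], "hand": 0}, {"delta_pos": [0, 0, 3.6], "twist": [0, 0, 0], "hand": 0}, {"delta_pos": [0, 0, 4.2], "twist": [0, 0, 0], "hand": 0}, {"delta_pos": [0, 0, 5], "twist": [0, 0, 0], "hand": 0}]'

```text
clock: 5.65
tcp_pos: [571.2, 33.1, 152.2]
tcp_rot: [-3.142, -0.0, 1.854]
wrist_force: [-0.0, 0.3, 1.6]
grip_width: 0.0
grip_force: 0.9
```

Request:
jog_arm --commands '[{"delta_pos": [0, 0, 0.8], "twist": [0, 0, 0], "hand": 0}, {"delta_pos": [0, 0, 1.6], "twist": [0, 0, 0], "hand": 0}, {"delta_pos": [0, 0, 2.4], "twist": [0, 0, 0], "hand": 0}, {"delta_pos": [0, 0, 3.2], "twist": [0, 0, 0], "hand": 0}, {"delta_pos": [0, 0, 4], "twist": [0, 0, 0], "hand": 0}, {"delta_pos": [0, 0, 4.8], "twist": [0, 0, 0], "hand": 0}, {"delta_pos": [0, 0, 5.6], "twist": [0, 0, 0], "hand": 0}, {"delta_pos": [0, 0, 6.5], "twist": [0, 0, 0], "hand": 0}]'

```text
clock: 6.45
tcp_pos: [571.2, 33.1, 145.7]
tcp_rot: [-3.142, -0.0, 1.854]
wrist_force: [-0.1, 0.8, 2.2]
grip_width: -0.001
grip_force: 0.9
```

Request:
jog_arm --commands '[{"delta_pos": [0, 0, 0.5], "twist": [0, 0, 0], "hand": 0}, {"delta_pos": [0, 0, 1], "twist": [0, 0, 0], "hand": 0}, {"delta_pos": [0, 0, 1.5], "twist": [0, 0, 0], "hand": 0}, {"delta_pos": [0, 0, 2], "twist": [0, 0, 0], "hand": 0}, {"delta_pos": [0, 0, 2.5], "twist": [0, 0, 0], "hand": 0}, {"delta_pos": [0, 0, 3], "twist": [0, 0, 0], "hand": 0}, {"delta_pos": [0, 0, 3.5], "twist": [0, 0, 0], "hand": 0}, {"delta_pos": [0, 0, 4], "twist": [0, 0, 0], "hand": 0}]'

```text
clock: 7.25
tcp_pos: [571.1, 33.1, 141.8]
tcp_rot: [-3.142, -0.0, 1.854]
wrist_force: [-1.1, 0.6, 1.5]
grip_width: -0.005
grip_force: 0.9
```

Request:
jog_arm --commands '[{"delta_pos": [0, 0, 0.2], "twist": [0, 0, 0], "hand": 0}, {"delta_pos": [0, 0, 0.4], "twist": [0, 0, 0], "hand": 0}, {"delta_pos": [0, 0, 0.6], "twist": [0, 0, 0], "hand": 0}, {"delta_pos": [0, 0, 0.8], "twist": [0, 0, 0], "hand": 0}, {"delta_pos": [0, 0, 1], "twist": [0, 0, 0], "hand": 0}, {"delta_pos": [0, 0, 1], "twist": [0, 0, 0], "hand": 0}, {"delta_pos": [0, 0, 1], "twist": [0, 0, 0], "hand": 0}, {"delta_pos": [0, 0, 1], "twist": [0, 0, 0], "hand": 0}]'

```text
clock: 8.05
tcp_pos: [571.2, 33.1, 140.8]
tcp_rot: [-3.142, -0.0, 1.854]
wrist_force: [0.2, 0.4, 1.0]
grip_width: 0.0
grip_force: 0.6
```

Request:
jog_arm --commands '[{"delta_pos": [0, 0, 0.2], "twist": [0, 0, 0], "hand": 0}, {"delta_pos": [0, 0, 0.4], "twist": [0, 0, 0], "hand": 0}, {"delta_pos": [0, 0, 0.6], "twist": [0, 0, 0], "hand": 0}, {"delta_pos": [0, 0, 0.6], "twist": [0, 0, 0], "hand": 0}, {"delta_pos": [0, 0, 0.6], "twist": [0, 0, 0], "hand": 0}, {"delta_pos": [0, 0, 0.6], "twist": [0, 0, 0], "hand": 0}, {"delta_pos": [0, 0, 0.6], "twist": [0, 0, 0], "hand": 0}, {"delta_pos": [0, 0, 0.6], "twist": [0, 0, 0], "hand": 0}]'

```text
clock: 8.85
tcp_pos: [571.1, 33.1, 140.2]
tcp_rot: [-3.142, -0.0, 1.854]
wrist_force: [-0.1, -1.3, 1.7]
grip_width: 0.004
grip_force: 0.6
```

Run:
```python
from h import *
F=[]
for i in range(3):
    d=capture("scene"); s=observe(); F.append(np.r_[s["wrist_force"],s["tcp_pos"][2],s["grip_force"]])
print(np.round(F,2)); d=capture("top")
cv2.imwrite("pics/s1.png",np.hstack([cv2.resize(capture("scene")["color"][130:280,300:420,::-1],(400,500)),cv2.resize(d["color"][170:290,220:316,::-1],(400,500))]))
```

```text
[[-2.7000e-01 -2.5000e-01  6.9000e-01  1.4016e+02  6.4000e-01]
 [-5.9000e-01 -2.5000e-01  1.5200e+00  1.4016e+02  6.3000e-01]
 [-6.0000e-02  6.0000e-02  1.3300e+00  1.4018e+02  6.1000e-01]]
```

View pics/s1.png

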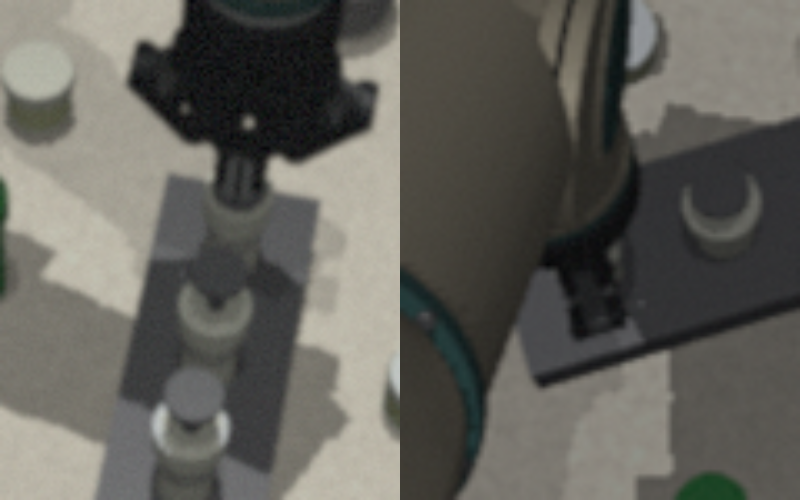

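The image shows dispenser 1's disc down at the barrel rim under the fingers. Its force stayed steady at about 2 N, so it is sound. Next is the middle one.

Request:
jog_arm --commands '[{"delta_pos": [0, 0, -20], "twist": [0, 0, 0], "hand": 0}, {"delta_pos": [0, 0, -43], "twist": [0, 0, 0], "hand": 0}, {"delta_pos": [0, 0, -43], "twist": [0, 0, 0], "hand": 0}, {"delta_pos": [-25, 0, -43], "twist": [0, 0, 0], "hand": 0}, {"delta_pos": [-50, 0, -43], "twist": [0, 0, 0], "hand": 0}, {"delta_pos": [-72, 0, -43], "twist": [0, 0, 0], "hand": 0}, {"delta_pos": [-72, 0, -43], "twist": [0, 0, 0], "hand": 0}, {"delta_pos": [-72, 0, -43], "twist": [0, 0, 0], "hand": 0}]'

```text
clock: 9.9
tcp_pos: [590.8, -36.0, 182.4]
tcp_rot: [-3.14, -0.001, 1.853]
wrist_force: [-1.1, -0.2, -0.0]
grip_width: 0.002
grip_force: 0.0
```

Request:
jog_arm --commands '[{"delta_pos": [0, 0, 4], "twist": [0, 0, 0], "hand": 0}, {"delta_pos": [0, 0, 8], "twist": [0, 0, 0], "hand": 0}, {"delta_pos": [0, 0, 10], "twist": [0, 0, 0], "hand": 0}, {"delta_pos": [0, 0, 12], "twist": [0, 0, 0], "hand": 0}, {"delta_pos": [0, 0, 14], "twist": [0, 0, 0], "hand": 0}, {"delta_pos": [0, 0, 16], "twist": [0, 0, 0], "hand": 0}, {"delta_pos": [0, 0, 18], "twist": [0, 0, 0], "hand": 0}, {"delta_pos": [0, 0, 20], "twist": [0, 0, 0], "hand": 0}]'

```text
clock: 10.7
tcp_pos: [591.5, -36.1, 163.4]
tcp_rot: [3.141, 0.0, 1.854]
wrist_force: [-0.4, 0.5, 2.4]
grip_width: 0.002
grip_force: 1.3
```

Request:
jog_arm --commands '[{"delta_pos": [0, 0, 0.6], "twist": [0, 0, 0], "hand": 0}, {"delta_pos": [0, 0, 1.2], "twist": [0, 0, 0], "hand": 0}, {"delta_pos": [0, 0, 1.8], "twist": [0, 0, 0], "hand": 0}, {"delta_pos": [0, 0, 2.4], "twist": [0, 0, 0], "hand": 0}, {"delta_pos": [0, 0, 3], "twist": [0, 0, 0], "hand": 0}, {"delta_pos": [0, 0, 3.6], "twist": [0, 0, 0], "hand": 0}, {"delta_pos": [0, 0, 4.2], "twist": [0, 0, 0], "hand": 0}, {"delta_pos": [0, 0, 5], "twist": [0, 0, 0], "hand": 0}]'

```text
clock: 11.5
tcp_pos: [591.7, -36.2, 158.9]
tcp_rot: [3.14, 0.0, 1.854]
wrist_force: [-0.9, 0.1, 7.0]
grip_width: 0.003
grip_force: 3.3
```

Force has climbed to 7 N at about 13 mm depth. I'll go 2 mm further to confirm.

Request:
jog_arm --commands '[{"delta_pos": [0, 0, 0.3], "twist": [0, 0, 0], "hand": 0}, {"delta_pos": [0, 0, 0.6], "twist": [0, 0, 0], "hand": 0}, {"delta_pos": [0, 0, 0.9], "twist": [0, 0, 0], "hand": 0}, {"delta_pos": [0, 0, 1.2], "twist": [0, 0, 0], "hand": 0}, {"delta_pos": [0, 0, 1.4], "twist": [0, 0, 0], "hand": 0}, {"delta_pos": [0, 0, 1.6], "twist": [0, 0, 0], "hand": 0}, {"delta_pos": [0, 0, 1.8], "twist": [0, 0, 0], "hand": 0}, {"delta_pos": [0, 0, 2], "twist": [0, 0, 0], "hand": 0}]'

```text
clock: 12.3
tcp_pos: [592.2, -36.4, 157.6]
tcp_rot: [3.139, 0.001, 1.854]
wrist_force: [-1.3, -0.0, 9.8]
grip_width: 0.004
grip_force: 5.2
```

The middle dispenser is blocked: 9.8 N and rising at about 14 mm. I'll stop there and press the third.

Request:
jog_arm --commands '[{"delta_pos": [0, 0, -14], "twist": [0, 0, 0], "hand": 0}, {"delta_pos": [0, 0, -27], "twist": [0, 0, 0], "hand": 0}, {"delta_pos": [0, 0, -27], "twist": [0, 0, 0], "hand": 0}, {"delta_pos": [-25, 0, -27], "twist": [0, 0, 0], "hand": 0}, {"delta_pos": [-50, 0, -27], "twist": [0, 0, 0], "hand": 0}, {"delta_pos": [-72, 0, -27], "twist": [0, 0, 0], "hand": 0}, {"delta_pos": [-72, 0, -27], "twist": [0, 0, 0], "hand": 0}, {"delta_pos": [-72, 0, -27], "twist": [0, 0, 0], "hand": 0}]'

```text
clock: 13.1
tcp_pos: [611.1, -105.2, 182.8]
tcp_rot: [-3.141, -0.001, 1.853]
wrist_force: [-0.2, 0.2, -0.7]
grip_width: -0.003
grip_force: 0.0
```

Request:
jog_arm --commands '[{"delta_pos": [0, 0, 4], "twist": [0, 0, 0], "hand": 0}, {"delta_pos": [0, 0, 8], "twist": [0, 0, 0], "hand": 0}, {"delta_pos": [0, 0, 10], "twist": [0, 0, 0], "hand": 0}, {"delta_pos": [0, 0, 12], "twist": [0, 0, 0], "hand": 0}, {"delta_pos": [0, 0, 14], "twist": [0, 0, 0], "hand": 0}, {"delta_pos": [0, 0, 16], "twist": [0, 0, 0], "hand": 0}, {"delta_pos": [0, 0, 18], "twist": [0, 0, 0], "hand": 0}, {"delta_pos": [0, 0, 20], "twist": [0, 0, 0], "hand": 0}]'

```text
clock: 13.9
tcp_pos: [611.7, -105.3, 163.5]
tcp_rot: [3.141, 0.0, 1.854]
wrist_force: [-0.5, 0.9, 3.3]
grip_width: 0.001
grip_force: 1.6
```

Request:
jog_arm --commands '[{"delta_pos": [0, 0, 0.6], "twist": [0, 0, 0], "hand": 0}, {"delta_pos": [0, 0, 1.2], "twist": [0, 0, 0], "hand": 0}, {"delta_pos": [0, 0, 1.8], "twist": [0, 0, 0], "hand": 0}, {"delta_pos": [0, 0, 2.4], "twist": [0, 0, 0], "hand": 0}, {"delta_pos": [0, 0, 3], "twist": [0, 0, 0], "hand": 0}, {"delta_pos": [0, 0, 3.6], "twist": [0, 0, 0], "hand": 0}, {"delta_pos": [0, 0, 4.2], "twist": [0, 0, 0], "hand": 0}, {"delta_pos": [0, 0, 5], "twist": [0, 0, 0], "hand": 0}]'

```text
clock: 14.7
tcp_pos: [611.5, -105.2, 158.2]
tcp_rot: [3.141, 0.0, 1.854]
wrist_force: [-0.5, 1.3, 2.2]
grip_width: 0.001
grip_force: 1.6
```

Drag is steady. I'll continue in checked steps.

Request:
jog_arm --commands '[{"delta_pos": [0, 0, 0.6], "twist": [0, 0, 0], "hand": 0}, {"delta_pos": [0, 0, 1.2], "twist": [0, 0, 0], "hand": 0}, {"delta_pos": [0, 0, 1.8], "twist": [0, 0, 0], "hand": 0}, {"delta_pos": [0, 0, 2.4], "twist": [0, 0, 0], "hand": 0}, {"delta_pos": [0, 0, 3], "twist": [0, 0, 0], "hand": 0}, {"delta_pos": [0, 0, 3.6], "twist": [0, 0, 0], "hand": 0}, {"delta_pos": [0, 0, 4.2], "twist": [0, 0, 0], "hand": 0}, {"delta_pos": [0, 0, 5], "twist": [0, 0, 0], "hand": 0}]'

```text
clock: 15.5
tcp_pos: [611.5, -105.2, 153.2]
tcp_rot: [3.142, 0.0, 1.854]
wrist_force: [-1.2, -0.3, 3.5]
grip_width: -0.001
grip_force: 1.6
```

Request:
jog_arm --commands '[{"delta_pos": [0, 0, 1], "twist": [0, 0, 0], "hand": 0}, {"delta_pos": [0, 0, 2], "twist": [0, 0, 0], "hand": 0}, {"delta_pos": [0, 0, 3], "twist": [0, 0, 0], "hand": 0}, {"delta_pos": [0, 0, 4], "twist": [0, 0, 0], "hand": 0}, {"delta_pos": [0, 0, 5], "twist": [0, 0, 0], "hand": 0}, {"delta_pos": [0, 0, 6], "twist": [0, 0, 0], "hand": 0}, {"delta_pos": [0, 0, 7], "twist": [0, 0, 0], "hand": 0}, {"delta_pos": [0, 0, 8], "twist": [0, 0, 0], "hand": 0}]'

```text
clock: 16.3
tcp_pos: [611.4, -105.2, 145.1]
tcp_rot: [3.142, -0.0, 1.854]
wrist_force: [0.4, 0.0, 3.9]
grip_width: -0.0
grip_force: 1.6
```

Request:
jog_arm --commands '[{"delta_pos": [0, 0, 0.5], "twist": [0, 0, 0], "hand": 0}, {"delta_pos": [0, 0, 1], "twist": [0, 0, 0], "hand": 0}, {"delta_pos": [0, 0, 1.5], "twist": [0, 0, 0], "hand": 0}, {"delta_pos": [0, 0, 2], "twist": [0, 0, 0], "hand": 0}, {"delta_pos": [0, 0, 2.5], "twist": [0, 0, 0], "hand": 0}, {"delta_pos": [0, 0, 3], "twist": [0, 0, 0], "hand": 0}, {"delta_pos": [0, 0, 3.5], "twist": [0, 0, 0], "hand": 0}, {"delta_pos": [0, 0, 3.5], "twist": [0, 0, 0], "hand": 0}]'

```text
clock: 17.1
tcp_pos: [611.4, -105.2, 141.6]
tcp_rot: [-3.141, -0.0, 1.854]
wrist_force: [0.7, 0.6, 3.2]
grip_width: -0.002
grip_force: 1.2
```

Request:
jog_arm --commands '[{"delta_pos": [0, 0, 0.2], "twist": [0, 0, 0], "hand": 0}, {"delta_pos": [0, 0, 0.4], "twist": [0, 0, 0], "hand": 0}, {"delta_pos": [0, 0, 0.6], "twist": [0, 0, 0], "hand": 0}, {"delta_pos": [0, 0, 0.8], "twist": [0, 0, 0], "hand": 0}, {"delta_pos": [0, 0, 1], "twist": [0, 0, 0], "hand": 0}, {"delta_pos": [0, 0, 1.2], "twist": [0, 0, 0], "hand": 0}, {"delta_pos": [0, 0, 1.2], "twist": [0, 0, 0], "hand": 0}, {"delta_pos": [0, 0, 1.2], "twist": [0, 0, 0], "hand": 0}]'

```text
clock: 17.9
tcp_pos: [611.4, -105.2, 140.5]
tcp_rot: [-3.142, -0.0, 1.854]
wrist_force: [0.2, 0.5, 2.0]
grip_width: 0.001
grip_force: 1.4
```

Third is home and sound. Now back to the middle one with the hand open to grip its collar.

Request:
jog_arm --commands '[{"delta_pos": [0, 0, -35], "twist": [0, 0, 0], "hand": 0}, {"delta_pos": [0, 0, -60], "twist": [0, 0, 0], "hand": 0}, {"delta_pos": [10, 0, -75], "twist": [0, 0, 0], "hand": 1}, {"delta_pos": [30, 0, -75], "twist": [0, 0, 0], "hand": 1}, {"delta_pos": [55, 0, -75], "twist": [0, 0, 0], "hand": 1}, {"delta_pos": [72, 0, -75], "twist": [0, 0, 0], "hand": 1}, {"delta_pos": [72, 0, -75], "twist": [0, 0, 0], "hand": 1}, {"delta_pos": [72, 0, -75], "twist": [0, 0, 0], "hand": 1}]'

```text
clock: 18.7
tcp_pos: [591.2, -36.2, 215.2]
tcp_rot: [-3.141, 0.001, 1.855]
wrist_force: [0.1, 0.0, -0.1]
grip_width: 0.992
grip_force: 0.0
```

Run:
```python
from h import *
d=capture("wrist"); cv2.imwrite("pics/w2.png",d["color"][:,:,::-1]); s=observe(); print(s["tcp_pos"],s["grip_width"])
```

```text
[591.40911627 -37.25535788 215.37126979] 1.0041108506263343
```

View pics/w2.png

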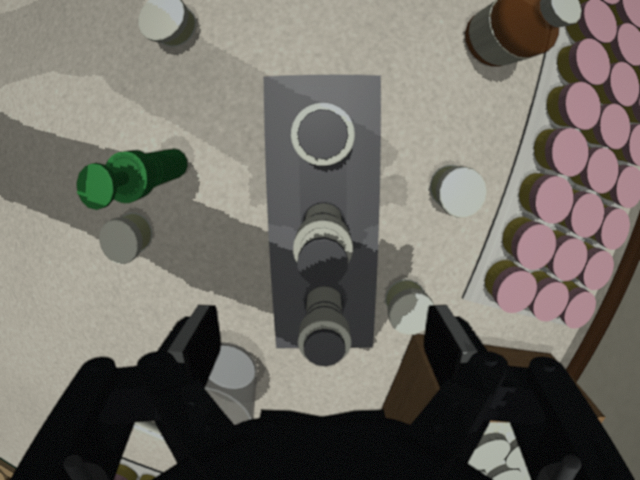

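The wrist view shows discs 1 (323,133) and 3 (325,345) down at the collar. The middle one (323,260) is part-way and centred between the fingers. I'll descend over its collar.

Request:
jog_arm --commands '[{"delta_pos": [0, 0, 20], "twist": [0, 0, 0], "hand": 1}, {"delta_pos": [0, 0, 40], "twist": [0, 0, 0], "hand": 1}, {"delta_pos": [0, 0, 60], "twist": [0, 0, 0], "hand": 1}, {"delta_pos": [0, 0, 80], "twist": [0, 0, 0], "hand": 1}, {"delta_pos": [0, 0, 100], "twist": [0, 0, 0], "hand": 1}, {"delta_pos": [0, 0, 113], "twist": [0, 0, 0], "hand": 1}, {"delta_pos": [0, 0, 113], "twist": [0, 0, 0], "hand": 1}, {"delta_pos": [0, 0, 113], "twist": [0, 0, 0], "hand": 1}]'

```text
clock: 19.55
tcp_pos: [591.6, -36.9, 102.7]
tcp_rot: [3.141, 0.001, 1.853]
wrist_force: [-0.8, 0.3, -0.6]
grip_width: 1.003
grip_force: 0.0
```

Request:
jog_arm --commands '[{"delta_pos": [0, 0, 0], "twist": [0, 0, 0], "hand": 0.7}, {"delta_pos": [0, 0, 0], "twist": [0, 0, 0], "hand": 0.6}, {"delta_pos": [0, 0, 0], "twist": [0, 0, 0], "hand": 0.5}, {"delta_pos": [0, 0, 0], "twist": [0, 0, 0], "hand": 0.4}, {"delta_pos": [0, 0, 0], "twist": [0, 0, 0], "hand": 0.3}, {"delta_pos": [0, 0, 0], "twist": [0, 0, 0], "hand": 0.2}, {"delta_pos": [0, 0, 0], "twist": [0, 0, 0], "hand": 0.2}, {"delta_pos": [0, 0, 0], "twist": [0, 0, 0], "hand": 0.2}]' --newtons 20

```text
clock: 20.35
tcp_pos: [591.7, -36.0, 103.2]
tcp_rot: [3.141, 0.0, 1.854]
wrist_force: [-0.1, -0.3, 5.4]
grip_width: 0.439
grip_force: 19.9
```

Request:
jog_arm --commands '[{"delta_pos": [0, 0, -6], "twist": [0, 0, 0], "hand": 0.2}, {"delta_pos": [0, 0, -16], "twist": [0, 0, 0], "hand": 0.2}, {"delta_pos": [0, 0, -28], "twist": [0, 0, 0], "hand": 0.2}, {"delta_pos": [0, 0, -40], "twist": [0, 0, 0], "hand": 0.2}, {"delta_pos": [0, 0, -52], "twist": [0, 0, 0], "hand": 0.2}, {"delta_pos": [0, 0, -64], "twist": [0, 0, 0], "hand": 0.2}, {"delta_pos": [0, 0, -75], "twist": [0, 0, 0], "hand": 0.2}, {"delta_pos": [0, 0, -80], "twist": [0, 0, 0], "hand": 0.2}]'

```text
clock: 21.15
tcp_pos: [591.9, -36.1, 184.1]
tcp_rot: [3.14, 0.001, 1.854]
wrist_force: [-0.9, -0.3, -1.2]
grip_width: 0.44
grip_force: 20.3
```

Request:
jog_arm --commands '[{"delta_pos": [0, 0, -20], "twist": [0, 0, 0], "hand": 0.2}, {"delta_pos": [0, 0, -45], "twist": [0, 0, 0], "hand": 0.2}, {"delta_pos": [0, 0, -50], "twist": [0, 0, 0], "hand": 0.2}, {"delta_pos": [15, 2, -50], "twist": [0, 0, 0], "hand": 0.2}, {"delta_pos": [40, 5, -50], "twist": [0, 0, 0], "hand": 0.2}, {"delta_pos": [75, 9, -50], "twist": [0, 0, 0], "hand": 0.2}, {"delta_pos": [110, 13, -50], "twist": [0, 0, 0], "hand": 0.2}, {"delta_pos": [145, 17, -50], "twist": [0, 0, 0], "hand": 0.2}]'

```text
clock: 21.95
tcp_pos: [565.2, 110.6, 230.8]
tcp_rot: [-3.139, -0.001, 1.855]
wrist_force: [0.4, 0.2, -0.5]
grip_width: 0.439
grip_force: 20.4
```

Request:
jog_arm --commands '[{"delta_pos": [35, 4, 0], "twist": [0, 0, 0], "hand": 0.2}, {"delta_pos": [70, 8, 0], "twist": [0, 0, 0], "hand": 0.2}, {"delta_pos": [105, 12, 0], "twist": [0, 0, 0], "hand": 0.2}, {"delta_pos": [135, 15, 0], "twist": [0, 0, 0], "hand": 0.2}, {"delta_pos": [150, 17, 0], "twist": [0, 0, 0], "hand": 0.2}, {"delta_pos": [155, 17, 0], "twist": [0, 0, 0], "hand": 0.2}, {"delta_pos": [155, 17, 0], "twist": [0, 0, 0], "hand": 0.2}, {"delta_pos": [155, 17, 0], "twist": [0, 0, 0], "hand": 0.2}]'

```text
clock: 22.75
tcp_pos: [540.4, 259.3, 232.3]
tcp_rot: [-3.141, 0.002, 1.852]
wrist_force: [0.4, -0.4, -1.2]
grip_width: 0.434
grip_force: 20.4
```

Request:
jog_arm --commands '[{"delta_pos": [0, 0, 10], "twist": [0, 0, 0], "hand": 0.2}, {"delta_pos": [0, 0, 25], "twist": [0, 0, 0], "hand": 0.2}, {"delta_pos": [0, 0, 40], "twist": [0, 0, 0], "hand": 0.2}, {"delta_pos": [0, 0, 55], "twist": [0, 0, 0], "hand": 0.2}, {"delta_pos": [0, 0, 70], "twist": [0, 0, 0], "hand": 0.2}, {"delta_pos": [0, 0, 75], "twist": [0, 0, 0], "hand": 0.2}, {"delta_pos": [0, 0, 75], "twist": [0, 0, 0], "hand": 0.2}, {"delta_pos": [0, 0, 75], "twist": [0, 0, 0], "hand": 0.2}]'

```text
clock: 23.55
tcp_pos: [540.5, 261.0, 157.9]
tcp_rot: [3.141, 0.0, 1.853]
wrist_force: [0.1, 0.3, -0.3]
grip_width: 0.438
grip_force: 20.4
```

Run:
```python
from h import *
a=capture("scene");b=capture("top"); s=observe(); print(s["tcp_pos"],s["grip_width"],s["wrist_force"])
cv2.imwrite("pics/p1.png",np.hstack([cv2.resize(a["color"][60:180,350:470,::-1],(400,400)),cv2.resize(b["color"][190:310,100:220,::-1],(400,400))]))
```

```text
[540.66115291 261.4123867  158.26775084] 0.43339883991604217 [ 0.08823902 -0.7753805  -1.17617887]
```

View pics/p1.png

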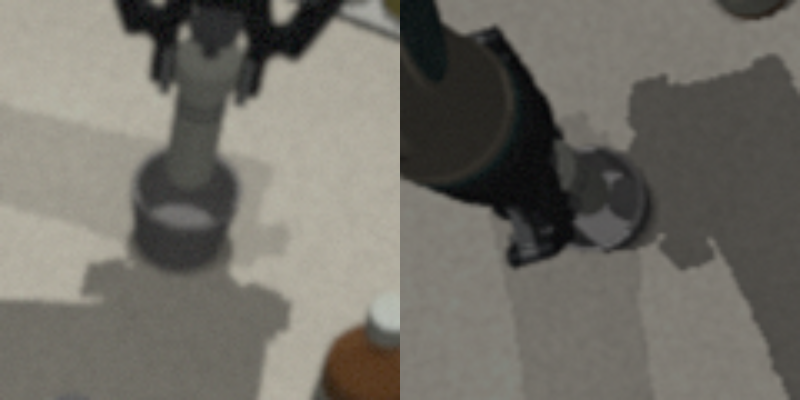

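The dispenser hangs upright over the pot (pot rim at about (187,195) in the left crop, foot at about (192,180)). I'll lower it in.

Request:
jog_arm --commands '[{"delta_pos": [0, 0, 10], "twist": [0, 0, 0], "hand": 0.2}, {"delta_pos": [0, 0, 22], "twist": [0, 0, 0], "hand": 0.2}, {"delta_pos": [0, 0, 34], "twist": [0, 0, 0], "hand": 0.2}, {"delta_pos": [0, 0, 44], "twist": [0, 0, 0], "hand": 0.2}, {"delta_pos": [0, 0, 52], "twist": [0, 0, 0], "hand": 0.2}, {"delta_pos": [0, 0, 58], "twist": [0, 0, 0], "hand": 0.2}, {"delta_pos": [0, 0, 61], "twist": [0, 0, 0], "hand": 0.2}, {"delta_pos": [0, 0, 62], "twist": [0, 0, 0], "hand": 0.2}]'

```text
clock: 24.45
tcp_pos: [540.0, 261.4, 95.2]
tcp_rot: [-3.141, 0.0, 1.854]
wrist_force: [0.2, -0.4, -1.4]
grip_width: 0.44
grip_force: 20.4
```

Request:
jog_arm --commands '[{"delta_pos": [0, 0, 0.3], "twist": [0, 0, 0], "hand": 0.2}, {"delta_pos": [0, 0, 0.6], "twist": [0, 0, 0], "hand": 0.2}, {"delta_pos": [0, 0, 0.9], "twist": [0, 0, 0], "hand": 0.2}, {"delta_pos": [0, 0, 1.2], "twist": [0, 0, 0], "hand": 0.2}, {"delta_pos": [0, 0, 1.5], "twist": [0, 0, 0], "hand": 0.2}, {"delta_pos": [0, 0, 1.5], "twist": [0, 0, 0], "hand": 0.2}, {"delta_pos": [0, 0, 1.5], "twist": [0, 0, 0], "hand": 0.2}, {"delta_pos": [0, 0, 1.5], "twist": [0, 0, 0], "hand": 0.2}]'

```text
clock: 25.25
tcp_pos: [540.1, 261.6, 94.2]
tcp_rot: [3.141, -0.0, 1.854]
wrist_force: [0.3, 0.5, 1.6]
grip_width: 0.433
grip_force: 20.5
```

It is on the floor, since the force has flipped to +1.6 N. I'll release slowly, then rise.

Request:
jog_arm --commands '[{"delta_pos": [0, 0, 0], "twist": [0, 0, 0], "hand": 0.48}, {"delta_pos": [0, 0, 0], "twist": [0, 0, 0], "hand": 0.55}, {"delta_pos": [0, 0, 0], "twist": [0, 0, 0], "hand": 0.7}, {"delta_pos": [0, 0, 0], "twist": [0, 0, 0], "hand": 0.85}, {"delta_pos": [0, 0, 0], "twist": [0, 0, 0], "hand": 1}, {"delta_pos": [0, 0, 0], "twist": [0, 0, 0], "hand": 1}, {"delta_pos": [0, 0, 0], "twist": [0, 0, 0], "hand": 1}, {"delta_pos": [0, 0, 0], "twist": [0, 0, 0], "hand": 1}]'

```text
clock: 26.05
tcp_pos: [540.0, 261.5, 94.0]
tcp_rot: [3.142, -0.0, 1.854]
wrist_force: [0.1, -0.3, -0.1]
grip_width: 0.998
grip_force: 0.0
```

Request:
jog_arm --commands '[{"delta_pos": [0, 0, -8], "twist": [0, 0, 0], "hand": 1}, {"delta_pos": [0, 0, -20], "twist": [0, 0, 0], "hand": 1}, {"delta_pos": [0, 0, -40], "twist": [0, 0, 0], "hand": 1}, {"delta_pos": [0, 0, -65], "twist": [0, 0, 0], "hand": 1}, {"delta_pos": [0, 0, -90], "twist": [0, 0, 0], "hand": 1}, {"delta_pos": [0, 0, -115], "twist": [0, 0, 0], "hand": 1}, {"delta_pos": [0, 0, -135], "twist": [0, 0, 0], "hand": 1}, {"delta_pos": [0, 0, -140], "twist": [0, 0, 0], "hand": 1}]'

```text
clock: 26.85
tcp_pos: [541.5, 262.0, 237.6]
tcp_rot: [3.136, -0.001, 1.854]
wrist_force: [1.5, -0.9, -0.8]
grip_width: 0.999
grip_force: 0.0
```

Request:
jog_arm --commands '[{"delta_pos": [30, 0, 0], "twist": [0, 0, 0], "hand": 1}, {"delta_pos": [60, 0, 0], "twist": [0, 0, 0], "hand": 1}, {"delta_pos": [90, 0, 0], "twist": [0, 0, 0], "hand": 1}, {"delta_pos": [120, 0, 0], "twist": [0, 0, 0], "hand": 1}, {"delta_pos": [150, 0, 0], "twist": [0, 0, 0], "hand": 1}, {"delta_pos": [180, 0, 0], "twist": [0, 0, 0], "hand": 1}, {"delta_pos": [180, 0, 0], "twist": [0, 0, 0], "hand": 1}, {"delta_pos": [180, 0, 0], "twist": [0, 0, 0], "hand": 1}]'

```text
clock: 27.65
tcp_pos: [488.9, 434.5, 233.4]
tcp_rot: [-3.141, 0.001, 1.856]
wrist_force: [0.1, -1.2, -0.1]
grip_width: 1.002
grip_force: 0.0
```

Run:
```python
from h import *
a=capture("scene");b=capture("top"); s=observe(); print(s["tcp_pos"])
for n,h in(("1",139-31.8+14),("3",139-31.5+14)): print(n)
A=cv2.resize(a["color"][80:305,310:430,::-1],(320,600),interpolation=cv2.INTER_CUBIC);B=cv2.resize(b["color"][170:275,130:370,::-1],(480,210),interpolation=cv2.INTER_CUBIC)
o=np.zeros((600,800,3),np.uint8);o[:,:320]=A;o[:210,320:]=B;cv2.imwrite("pics/f.png",o)
```

```text
[490.27104261 432.62069228 233.78784193]
1
3
```

View pics/f.png

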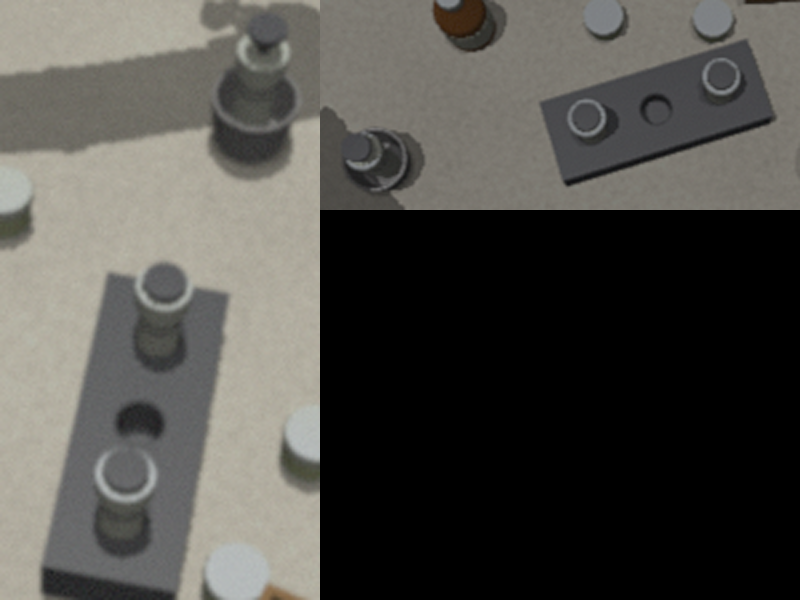

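The picture shows both sound dispensers upright in the rack with their discs at the rim, and the blocked one standing upright in the pot. I'll hand in.

```bash
python3 -c "
from plant import *
print(finish_job())"
```

```text
the job is handed in; nothing more can be done
None
```

The middle dispenser was the blocked one: I stopped at about 10 N with its plunger roughly 14 mm in and stood it upright in the reject pot. The other two are pressed about 31.5 mm of 32 mm and still seated in the rack. The job is handed in, but no verdict came back.

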